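# Hold a lock knob down on its programming dock

## Task

Program the brass electronic lock knob: pick it up by its metal drum with a light grip (never more than 50 N on a side, the housing is thin), carry it upright to the programming dock and set its round shoulder in the blue sprung ring. Then press it straight down, gently and with no more than 30 N, until the ring is level with the rim of the aluminium collar and the contacts underneath are made, and keep holding it down there: finish while still holding it pressed. Leave the steel knob and the other things on the bench where they are.

Things in the scene. Friction and masses are not known exactly. Their poses are not given: they have to be found in the camera images.
- brass_knob: Brass-coloured electronic lock knob to program, standing upright, 64 mm tall, 0.16 kg (+-30 %). Origin: centre of its underside; z up its axis; turn about it does not matter. Heights from underside: black neck 26 mm diameter, 0 to 10; conical shoulder 30 to 44 mm diameter, 10 to 22; straight 44 mm brass drum, 22 to 53; pale light ring and brass cap with a black round window on top, also 44 mm, to 64.
- steel_knob: A second knob of the same shape and size but steel-coloured, drum and cap, standing upright; not to be moved. Origin: centre of its underside.
- dock: Programming dock, fixed: grey slab 108 x 96 x 20 mm with a fixed aluminium collar (inside diameter 62, outside 71, foot 74 mm), rim 44 mm above the bench. Origin: on the bench on the collar's upright axis; z up. Inside the collar: the blue sprung ring and, at the centre, a sprung contact head, 21 mm diameter with small brass pins, top 28 mm above the bench when free.
- ring_top (a point): Centre of the top face of the blue ring (outside diameter 60 mm); goes down with it. Free: 54 mm above the bench, 10 mm above the collar's rim. Conical seat: 43 mm diameter at the top, 34 mm at 8 mm below, then a straight 34 mm hole. Seated in it, a knob's drum starts about 1 mm above the ring's top, its underside is 21 mm below it (33 mm above the bench before pressing).
- guide_ring (a joint): How far the blue ring is pressed down, m: 0 free, 0.010 level with the collar's rim, hard stop at 0.012. Spring: about 4 N to start moving, then 0.5 N per mm, about 9 N when level. A knob's weight alone does not move it.
- contact_head (a joint): How far the knob's underside has pushed the contact head down, m: 0 free; a centred knob meets it with the ring about 5 mm down and has pushed it about 0.005 when the ring is level with the rim (about 1.7 mm less for each mm the knob sits off-centre); stop at 0.007. Light spring, 0.4 N per mm.
- euro_cylinder_brass: Brass double-profile lock cylinder lying on the bench, 26 x 73 x 17 mm, bystander. Origin: centre of its underside.
- euro_cylinder_nickel: Nickel double-profile lock cylinder lying on the bench, 26 x 73 x 17 mm, bystander. Origin: centre of its underside.
- oil: Small amber dropper bottle with a black top, 33 mm diameter, 102 mm tall, standing, bystander. Origin: centre of its underside.

How it is judged:
On the way, in this order (a step that is already met when the one before it is completed fails the run):
1. the brass knob is lifted clear of the bench in the gripper (height (world z) of brass_knob above 0.05 m and contact force between the fingers and brass_knob above 2 N), for 0.2 s.
2. the knob is pressed down in the ring and makes contact (value of joint contact_head above 0.001 m and value of joint guide_ring above 0.0075 m), for 0.2 s.
At the end, for the whole second after the job is handed in: The fingers (over 2 N) still hold the brass knob down in the blue ring: ring at least 8 mm down (level with the rim to 2 mm), contact head in by at least 1 mm, knob centred to 4 mm, upright to 0.12 rad, still, bearing on the dock with over 4 N (value of joint guide_ring above 0.008 m and value of joint contact_head above 0.001 m and horizontal distance between brass_knob and dock below 0.004 m and angle between brass_knob's own z axis and vertical below 0.12 rad and contact force between brass_knob and dock above 4 N and contact force between the fingers and brass_knob above 2 N and linear speed of brass_knob below 0.01 m/s); the arm keeps its last pose, push and grip.
It fails at once if the brass knob is squeezed too hard (both fingers together over 110 N, about 55 N a side) (contact force between the fingers and brass_knob above 110 N).
It fails at once if the knob is pressed or dropped on the dock with more than 30 N (contact force between brass_knob and dock above 30 N).
It fails at once if the brass knob is tipped (angle between brass_knob's own z axis and vertical above 0.5 rad).
It fails at once if the steel knob is disturbed (distance of steel_knob from where it was at the start of the episode above 0.015 m).
It fails at once if a bystander is disturbed (distance of any of euro_cylinder_brass, euro_cylinder_nickel, oil from where it was at the start of the episode above 0.02 m).
It also fails if it takes over 38 s, if anything falls off the work surface, if the arm or the gripper's body presses on something with over 40 N, if the wrist force passes 120 N, or if a joint passes its speed limit or range.

## Robot

A 6-joint arm with a two-finger parallel gripper is mounted at the origin on a cart in front of the work surface, level with it; the furniture and walls round the work are solid. World frame = base frame: x ahead of the robot, y to its left, z up, the work surface at z = 0. Lengths are in m, angles in rad, forces in N, time in s.
With the tool pointing down it reaches from about 0.375 to 0.9 m from the base axis. Payload 3.1 kg.
Tool frame: the origin (TCP) lies at the very end of the fingers, on their centre line; the grasp point (between the pads) lies 19 mm behind it (manip.grasp_offset is the distance from the TCP to the grasp point, in m); x points along the fingers, z is the direction in which the jaws open and shut, and the axes are right-handed (so a half turn about x gives the same grasp; the last joint's range is limited). The gripper opens to 85 mm and grips with 20 to 120 N. Pads are 22 mm wide; open, the fingers measure 114 mm over their backs; the gripper's body (76 mm by 85 mm) begins 54 mm behind the grasp point. The pads swing forward as they close: fully open they stand 13 mm farther back than shut.
Start: joints at [1.105, 0.527, 1.433, -0, 1.181, -0.178], TCP at [0.177, 0.599, 0.231] pointing down, gripper open.
Joint ranges: [-3.08, 3.08], [-0.75, 2.2], [0.22, 2.44], [-1.43, 4.57], [0, 2.65], [-2.85, 2.85]. Speed limits (rad/s): [2.79, 2.79, 3.14, 3.14, 3.14, 3.14].

## Interface

Orientations are given as a unit quaternion [x, y, z, w].
In Python, from station import manip gives the robot as it stands.
- The arm moves only by the tool send_rows, never from a script. Its argument "steps" is a list that holds one entry, the list of rows, each a list of 5 numbers: the closure, from 0 (fully open) to 1 (shut), then the shift along the world's x, y, z in m, then the turn about the world's z in rad. A call has 1 to 8 rows; each row is the pose to reach, as a shift and turn from the pose commanded when the call began; what a row does not reach only later rows make up. A row lasts 1/8 s, in which the tool goes at most 62.5 mm and 10.7 degrees, less where a joint would pass 70% of its speed; a pose out of reach is approached as far as the arm can. A call with a gripper value outside its range is refused whole. The fingers move at their own pace and stop on an object; "grip_force" is the grip in N (left out, the last holds). Time passes only in rows, so rows that repeat a pose let the fingers close. It gives the time, the measured TCP pose, the force and the opening at its end, in the units of the state.
- manip.sense(): the state, without advancing time (a new reading comes with each control period).
- manip.snapshot(name): name is "side" or "top"; returns the picture (480x640x3 uint8, red, green, blue); there is no depth.
- manip.camera_params(name): a dict with "fx", "fy", "cx", "cy" (pixels), "D" ([k1, k2, p1, p2, k3] as OpenCV has them; the pictures are not rectified), "T" (4x4, takes a point from camera to world coordinates). Camera axes: x right, y down, z forward; pixel columns grow to the right and rows downward; lengths in m; the calibration is good to about 2 mm. A picture is of the moment at which its call begins. camera_params takes no time and is no camera call.
- manip.sign_off(): hands the job in, once; it reports no verdict.
The state is a dict: "t": time; "q": joint angles; "qd": joint speeds; "tau": joint torques, N m; "tcp_pos": TCP position; "tool_rot": TCP orientation; "force": force on the tool from outside, world axes, zero at the start; "ft_torque": the same for the moment, N m; "finger_gap": opening from 0.0 (shut) to 1.0 (fully open).
Only numpy, scipy, OpenCV 4.12 (cv2) and the standard library are available. Lean on these libraries where they do the work, as an engineer would, in place of code of your own. Each camera call takes 0.05 s, during which the arm holds its last target.

## Working session

There is one attempt and no reset: what is moved stays moved. The work goes in short steps, Python scripts to look and compute and a tool call to move; the robot and the scene stay as the last step left them, time stands still between calls to the robot, and variables do not carry over. Pictures are saved under pics/ and viewed, and the job is handed in when it is done.

Besides the shell and the picture viewer there is one more tool, called by a JSON object that holds its "name" and its "arguments". send_rows: Moves the arm, as the interface text tells. Its arguments: {"type":"object","properties":{"steps":{"type":"array","items":{"type":"array","items":{"type":"array","items":{"type":"number"}}}},"grip_force":{"type":"number"}},"required":["steps"]}

```bash
ls; mkdir -p pics
python3 - <<'E'
from station import manip
import cv2
s=manip.sense()
print(s)
for n in("side","top"):
    im=manip.snapshot(n); cv2.imwrite(f"pics/{n}0.png",im[:,:,::-1])
    p=manip.camera_params(n); print(n,p)
E
```

```text
pics
{'t': 0.0, 'q': array([ 1.10452204e+00,  5.28490634e-01,  1.43392274e+00, -2.53087388e-05,
        1.18138442e+00, -1.78484969e-01]), 'qd': array([ 0.00082308, -0.00191843, -0.00034656, -0.00016589, -0.00011041,
       -0.00123344]), 'tau': array([-8.23755163e-04, -4.42347693e+01, -1.78021896e+01, -3.28472406e-04,
        8.41291621e-03, -9.55886549e-06]), 'tcp_pos': array([0.17703403, 0.598647  , 0.23031209]), 'tool_rot': array([-0.42349131,  0.56722327,  0.42278005,  0.56583558]), 'force': array([-0.16536058, -0.99937969,  0.35975624]), 'ft_torque': array([ 0.04440099, -0.00473232,  0.04655045]), 'finger_gap': 1.0006944194987997}
side {'fx': 466.75374459587204, 'fy': 466.75374459587204, 'cx': 321.0989908729478, 'cy': 240.117283159271, 'D': array([-0.01617883,  0.        ,  0.        ,  0.        ,  0.        ]), 'T': array([[ 0.99203796, -0.0802404 ,  0.09706783,  0.41300777],
       [-0.12506878, -0.53723275,  0.83410957, -0.71159201],
       [-0.01478127, -0.83960851, -0.54299085,  0.53684482],
       [ 0.        ,  0.        ,  0.        ,  1.        ]])}
top {'fx': 494.5624416365117, 'fy': 494.5624416365117, 'cx': 311.4319698050766, 'cy': 237.50356363037653, 'D': array([0.02098218, 0.        , 0.        , 0.        , 0.        ]), 'T': array([[ 0.02152477, -0.98841838,  0.15021916,  0.38688726],
       [-0.99905726, -0.02693113, -0.03404858,  0.00791121],
       [ 0.03769982, -0.14934466, -0.98806624,  0.88489523],
       [ 0.        ,  0.        ,  0.        ,  1.        ]])}
```

View pics/side0.png

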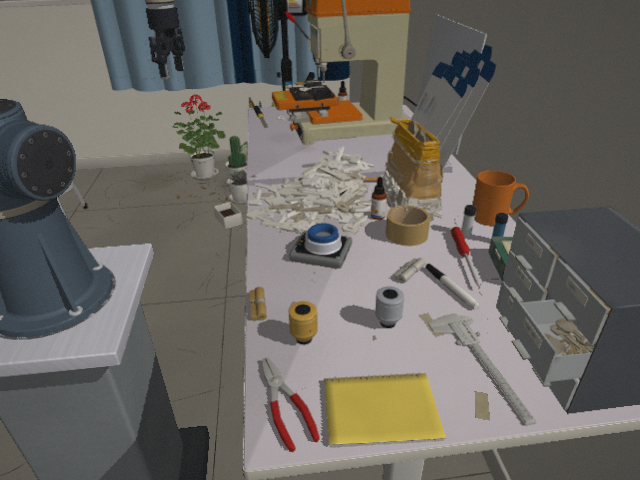

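View pics/top0.png

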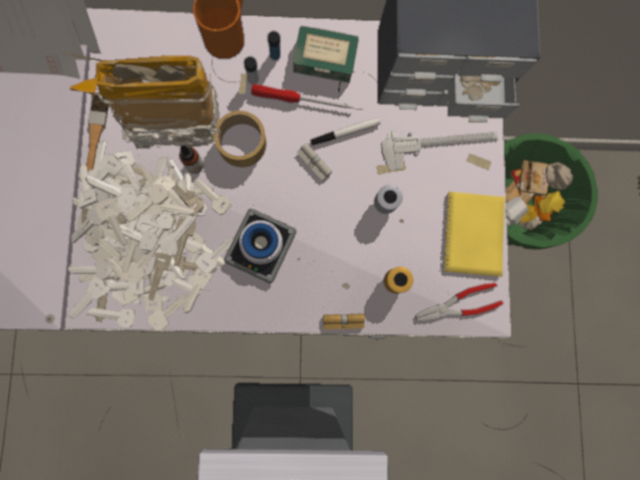

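The side view shows the brass knob at (303,321), the steel knob at (390,305) and the dock ring at (323,235). In the top view the brass knob is at (399,280), the steel knob at (389,198), the ring at (261,242) and the brass cylinder at (344,321). Next I measure them.

```bash
cat > h.py <<'E'
import cv2,numpy as np
from station import manip
def ray(n,u,v):
    p=manip.camera_params(n);K=np.array([[p['fx'],0,p['cx']],[0,p['fy'],p['cy']],[0,0,1]])
    x=cv2.undistortPoints(np.array([[[u,v]]],float),K,p['D'])[0,0]
    return p['T'][:3,3],p['T'][:3,:3]@np.array([x[0],x[1],1])
def onz(n,u,v,z):
    o,d=ray(n,u,v);return (o+d*(z-o[2])/d[2])[:2]
def tri(a,b):
    A=[];r=[]
    (o1,d1),(o2,d2)=a,b
    t=np.linalg.lstsq(np.c_[d1,-d2],o2-o1,rcond=None)[0]
    P,Q=o1+d1*t[0],o2+d2*t[1];return (P+Q)/2,np.linalg.norm(P-Q)
def proj(n,X):
    p=manip.camera_params(n);K=np.array([[p['fx'],0,p['cx']],[0,p['fy'],p['cy']],[0,0,1]])
    R=p['T'][:3,:3].T;t=-R@p['T'][:3,3]
    return cv2.projectPoints(np.array([X],float),cv2.Rodrigues(R)[0],t,K,p['D'])[0].ravel()
def blobs(m,x0,x1,y0,y1,minA=20):
    mm=np.zeros_like(m);mm[y0:y1,x0:x1]=m[y0:y1,x0:x1]
    n,l,s,c=cv2.connectedComponentsWithStats(mm)
    return [(c[i],s[i],(l==i)) for i in range(1,n) if s[i][4]>=minA]
E
python3 - <<'E'
from h import *
t=cv2.imread('pics/top0.png');s=cv2.imread('pics/side0.png')
cv2.imwrite('pics/zt.png',np.hstack([cv2.resize(t[255:335,360:440],(400,400),interpolation=0),cv2.resize(t[202:282,221:301],(400,400),interpolation=0)]))
cv2.imwrite('pics/zs.png',np.hstack([cv2.resize(s[285:365,263:343],(400,400),interpolation=0),cv2.resize(s[195:275,283:363],(400,400),interpolation=0)]))
for nm,im,rk,rd in(('top',t,(380,420,262,300),(235,290,215,270)),('side',s,(280,325,295,345),(295,350,215,260))):
    h=cv2.cvtColor(im,cv2.COLOR_BGR2HSV)
    dk=cv2.inRange(h,(0,0,0),(180,255,60));br=cv2.inRange(h,(10,120,80),(35,255,255));bl=cv2.inRange(h,(95,120,50),(125,255,255))
    for k,m,r in(('dark',dk,rk),('brass',br,rk),('blue',bl,rd)):
        for c,st,l in blobs(m,*r):
            hull=cv2.convexHull(np.argwhere(l)[:,::-1].astype(np.int32)); 
            print(nm,k,c.round(1),st,'ell',cv2.fitEllipse(hull) if len(hull)>5 else '')
            for z in ((.054,) if k=='blue' else (.064,)): print('   z',z,onz(nm,*c,z), onz(nm,*cv2.fitEllipse(hull)[0],z))
E
```

```text
top dark [400.3 279.2] [395 274  12  12 113] ell ((400.32330322265625, 279.1382141113281), (11.382181167602539, 12.062376976013184), 156.91033935546875)
   z 0.064 [ 0.44546272 -0.17022542] [ 0.4454844  -0.17027803]
top brass [398.4 279.6] [386 267  27  26 412] ell ((398.7124328613281, 279.544921875), (25.231359481811523, 26.898130416870117), 71.91228485107422)
   z 0.064 [ 0.44457571 -0.1670544 ] [ 0.44474001 -0.16757054]
top blue [259.4 240.4] [243 224  34  34 610] ell ((259.6374206542969, 240.3531951904297), (33.327293395996094, 33.48079299926758), 22.319393157958984)
   z 0.054 [0.50578423 0.06724645] [0.50594846 0.06682727]
side dark [302.2 309.1] [295 305  15   9 111] ell ((302.1990661621094, 309.137451171875), (9.21384334564209, 14.597784996032715), 85.30999755859375)
   z 0.064 [ 0.44493794 -0.17252971] [ 0.44493731 -0.17270097]
side dark [303.1 341.8] [297 340  14   4  28] ell ((303.5272216796875, 339.6244812011719), (7.478936672210693, 13.248717308044434), 84.34339904785156)
   z 0.064 [ 0.43998017 -0.24111897] [ 0.440906  -0.2370199]
side brass [302.9 321.9] [289 302  28  39 801] ell ((302.91192626953125, 320.02508544921875), (30.798030853271484, 40.3636474609375), 178.62904357910156)
   z 0.064 [ 0.44342756 -0.20090172] [ 0.44377375 -0.19689492]
side blue [322.5 232.7] [308 224  30  19 391] ell ((322.5132751464844, 232.87484741210938), (19.116437911987305, 30.235689163208008), 89.95609283447266)
   z 0.054 [0.50533132 0.05612176] [0.50531072 0.05554312]
```

```bash
sleep 1; ls pics
```

```text
side0.png
top0.png
zs.png
zt.png
```

View pics/zt.png

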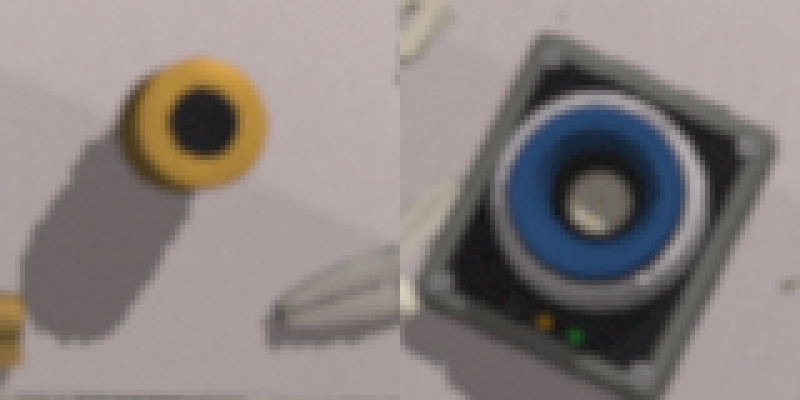

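View pics/zs.png

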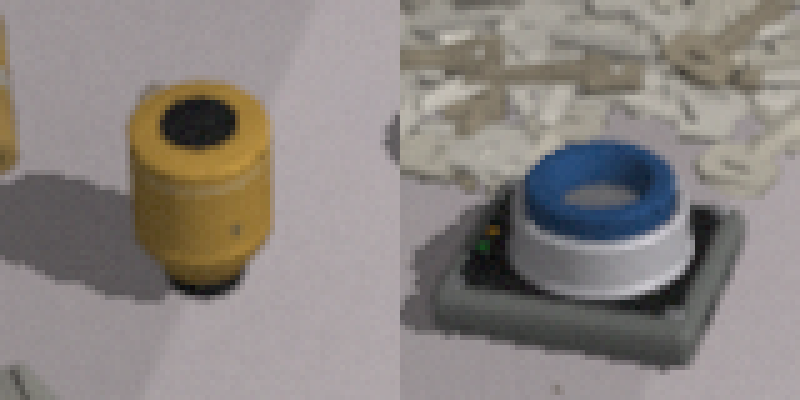

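Run:
```python
from h import *
from scipy.spatial.transform import Rotation as R
s=manip.sense();print(R.from_quat(s['tool_rot']).as_matrix().round(3), s['tcp_pos'])
print('knob tri',tri(ray('top',400.3,279.2),ray('side',302.2,309.1)))
# ring: width & extreme edges per view
for f,nm,(cx,cy) in(('top0','top',(259.6,240.4)),('side0','side',(322.5,230))):
    h=cv2.cvtColor(cv2.imread(f'pics/{f}.png'),cv2.COLOR_BGR2HSV);m=cv2.inRange(h,(95,100,40),(125,255,255))
    r=(235,290,215,270) if nm=='top' else (295,350,215,260)
    c,st,l=max(blobs(m,*r),key=lambda b:b[1][4])
    print(nm,st,'left/right/top/bot', [onz(nm,*p,.054).round(4) for p in((st[0]-.5,cy),(st[0]+st[2]-.5,cy),(c[0],st[1]-.5),(c[0],st[1]+st[3]-.5))])
# hypothesis overlay
for X in((.505,.062,.054),(.505,.066,.054)):print(X,proj('top',X),proj('side',X))
for n,p,z in(('brcyl',(344,321),.017),('nickel',(314,161),.017),('steel',(389,198),.064),('oil',(185,150),.1)):print(n,onz('top',*p,z))
```

```text
[[-0.001 -0.959  0.284]
 [-0.002  0.284  0.959]
 [-1.     0.    -0.002]] [0.1770663  0.59873476 0.23046152]
knob tri (array([ 0.44528429, -0.17061334,  0.06225905]), np.float64(0.0004393306061577583))
top [243 224  34  34 656] left/right/top/bot [array([0.5051, 0.0957]), array([0.5066, 0.0384]), array([0.5349, 0.0683]), array([0.4768, 0.0662])]
side [308 224  30  19 411] left/right/top/bot [array([0.4774, 0.0706]), array([0.5359, 0.0618]), array([0.5099, 0.0909]), array([0.501 , 0.0215])]
(0.505, 0.062, 0.054) [262.47858281 240.98402148] [321.9366791  231.16304019]
(0.505, 0.066, 0.054) [260.10708979 240.92097316] [321.67974985 230.10495638]
brcyl [ 0.37390191 -0.08167655]
nickel [ 0.65959618 -0.02363677]
steel [ 0.58359399 -0.15156692]
oil [0.64487119 0.19020904]
```

{"name": "send_rows", "arguments": {"steps": [[[0,0.03,-0.04,0,0],[0,0.06,-0.09,0,0],[0,0.095,-0.14,0,0],[0,0.13,-0.19,0,0],[0,0.165,-0.24,0,0],[0,0.2,-0.29,0,0],[0,0.235,-0.34,0,0],[0,0.25,-0.39,0,0]]], "grip_force": 40}}

```text
t: 1.1
tcp_pos: [0.4294, 0.2074, 0.2313]
tool_rot: [-0.423, 0.566, 0.423, 0.567]
force: [0.7, 0.2, -0.3]
finger_gap: 0.998
```

{"name": "send_rows", "arguments": {"steps": [[[0,0.002,-0.05,0,0],[0,0.005,-0.1,0,0],[0,0.008,-0.15,0,0],[0,0.01,-0.2,0,0],[0,0.013,-0.25,-0.01,0],[0,0.016,-0.3,-0.03,0],[0,0.018,-0.345,-0.05,0],[0,0.018,-0.379,-0.07,0]]]}}

```text
t: 2.1
tcp_pos: [0.4455, -0.1718, 0.1606]
tool_rot: [-0.423, 0.567, 0.423, 0.567]
force: [-0.1, -0.0, 1.0]
finger_gap: 0.998
```

Run:
```python
from h import *
im=manip.snapshot('side')[:,:,::-1];cv2.imwrite('pics/s1.png',cv2.resize(im[150:400,180:480],(720,600)))
print(manip.sense()['tcp_pos'])
```

```text
[ 0.44535701 -0.17495164  0.15859107]
```

View pics/s1.png

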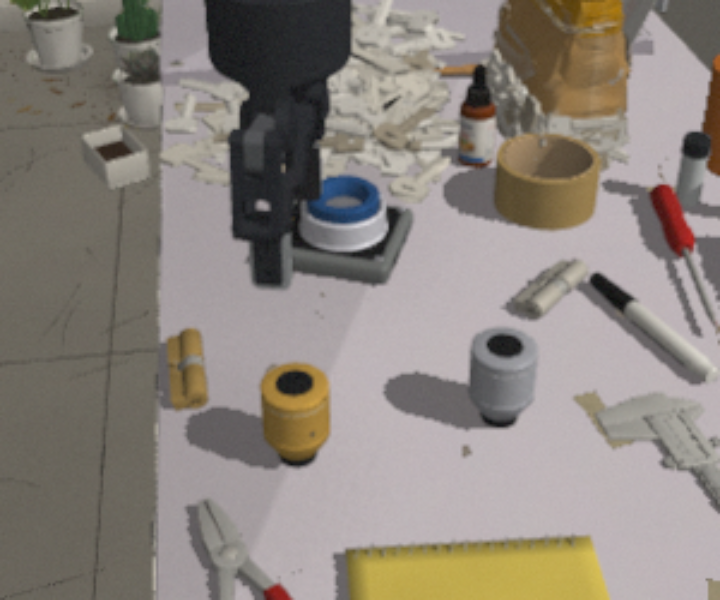

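{"name": "send_rows", "arguments": {"steps": [[[0,0,-0.001,-0.01,0],[0,0,-0.001,-0.04,0],[0,0,-0.001,-0.075,0],[0,0,-0.001,-0.105,0],[0,0,-0.001,-0.125,0],[0,0,-0.001,-0.134,0],[0,0,-0.001,-0.134,0]]]}}

```text
t: 3.02
tcp_pos: [0.4452, -0.1698, 0.0272]
tool_rot: [-0.423, 0.566, 0.424, 0.566]
force: [-0.1, 0.4, 0.9]
finger_gap: 0.999
```

Run:
```python
from h import *
s=manip.sense();print(s['tcp_pos'],s['force'])
im=manip.snapshot('side')[:,:,::-1];cv2.imwrite('pics/s2.png',cv2.resize(im[230:370,220:400],(720,560)))
```

```text
[ 0.4451965  -0.16982482  0.02716786] [-0.13873392  0.43403169  0.86740356]
```

View pics/s2.png

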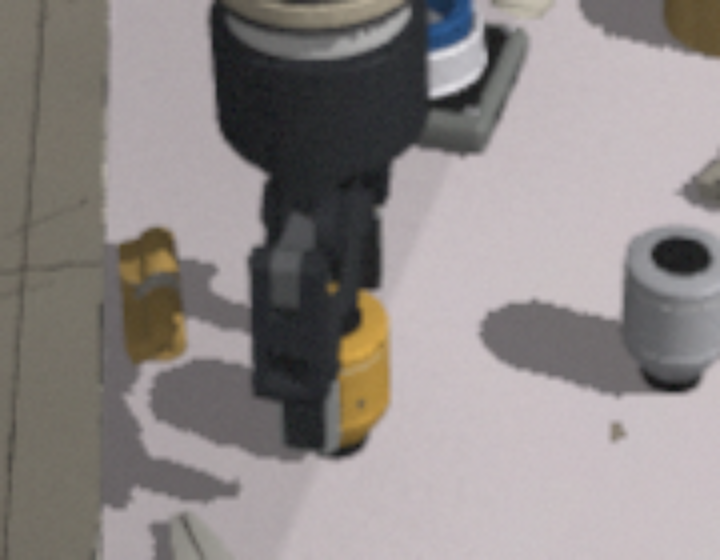

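The fingers straddle the brass knob, whose cap is at about (360,315) in the zoom. I close on it.

{"name": "send_rows", "arguments": {"steps": [[[0.3,0,0,0,0],[0.4,0,0,0,0],[0.45,0,0,0,0],[0.5,0,0,0,0],[0.6,0,0,0,0],[0.7,0,0,0,0],[0.8,0,0,0,0],[0.8,0,0,0,0]]], "grip_force": 25}}

```text
t: 4.08
tcp_pos: [0.4456, -0.1709, 0.0278]
tool_rot: [-0.423, 0.566, 0.423, 0.567]
force: [-0.2, 0.1, 6.3]
finger_gap: 0.509
```

{"name": "send_rows", "arguments": {"steps": [[[0.8,0,0,0,0],[0.8,0,0,0,0]]], "grip_force": 38}}

```text
t: 4.32
tcp_pos: [0.4456, -0.1709, 0.0278]
tool_rot: [-0.423, 0.566, 0.423, 0.567]
force: [-0.8, -0.1, 6.2]
finger_gap: 0.508
```

{"name": "send_rows", "arguments": {"steps": [[[0.8,0,0,0.01,0],[0.8,0,0,0.03,0],[0.8,0,0,0.06,0],[0.8,0,0,0.085,0],[0.8,0,0,0.1,0],[0.8,0,0,0.1,0],[0.8,0,0,0.1,0],[0.8,0,0,0.1,0]]]}}

```text
t: 5.32
tcp_pos: [0.4448, -0.1704, 0.1265]
tool_rot: [-0.422, 0.567, 0.424, 0.566]
force: [-0.6, -1.1, -2.4]
finger_gap: 0.507
```

Run:
```python
from h import *
s=manip.sense();print(s['tcp_pos'],s['force'])
im=manip.snapshot('side')[:,:,::-1];cv2.imwrite('pics/s3f.png',im);cv2.imwrite('pics/s3.png',cv2.resize(im[200:340,220:400],(720,560)))
```

```text
[ 0.44480344 -0.17038168  0.12652596] [-0.56374725 -1.09439056 -2.35802283]
```

View pics/s3.png

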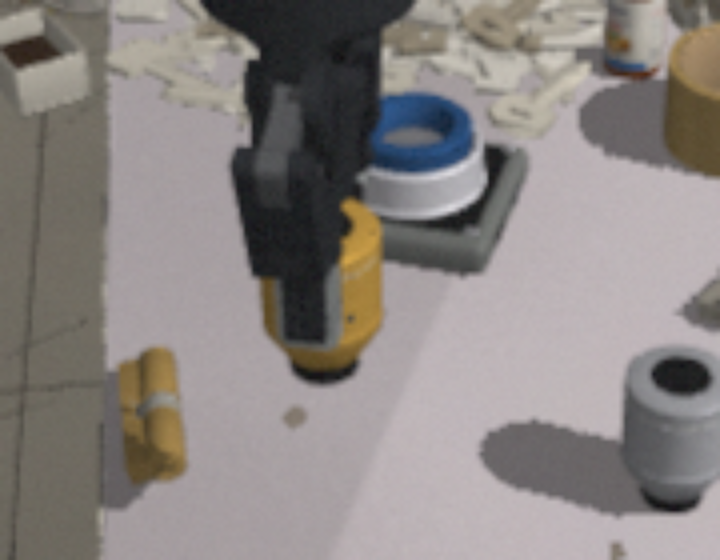

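Run:
```python
from h import *
o,d=ray('side',297.5,286.25)
for r in(.022,.036):
    y=-.1704-.959*r;t=(y-o[1])/d[1];print('tip',r,o+d*t)
for z in(.095,.098,.1,.102):print(z,[proj('side',(.4448-.002,-.1704-.013,z)).round(1)],'neck bottom front seen at',(300.8,220 and 200+382/4))
# dock: contact head & collar from top
t=cv2.imread('pics/top0.png');print('head',onz('top',261,242.2,.028))
```

```text
tip 0.022 [ 0.43874954 -0.191498    0.12381847]
tip 0.036 [ 0.43808503 -0.204924    0.13448056]
0.095 [array([300.6, 298. ])] neck bottom front seen at (300.8, 295.5)
0.098 [array([300.6, 296.5])] neck bottom front seen at (300.8, 295.5)
0.1 [array([300.5, 295.4])] neck bottom front seen at (300.8, 295.5)
0.102 [array([300.4, 294.3])] neck bottom front seen at (300.8, 295.5)
head [0.50648574 0.06618338]
```

{"name": "send_rows", "arguments": {"steps": [[[0.8,0.005,0.02,0,0],[0.8,0.015,0.06,0,0],[0.8,0.027,0.105,0,0],[0.8,0.04,0.15,0,0],[0.8,0.05,0.195,0,0],[0.8,0.058,0.225,0,0],[0.8,0.061,0.236,0,0],[0.8,0.061,0.236,0,0]]]}}

```text
t: 6.38
tcp_pos: [0.5061, 0.0655, 0.1269]
tool_rot: [-0.423, 0.567, 0.424, 0.566]
force: [-0.7, -0.7, -1.6]
finger_gap: 0.502
```

{"name": "send_rows", "arguments": {"steps": [[[0.8,0,0,0,0],[0.8,0,0,0,0],[0.8,0,0,0,0]]]}}

```text
t: 6.75
tcp_pos: [0.5063, 0.0645, 0.1273]
tool_rot: [-0.423, 0.567, 0.423, 0.567]
force: [-0.7, -0.4, -2.1]
finger_gap: 0.502
```

Run:
```python
from h import *
s=manip.sense();print(s['tcp_pos'],s['force'])
im=manip.snapshot('side')[:,:,::-1];cv2.imwrite('pics/s4f.png',im);cv2.imwrite('pics/s4.png',cv2.resize(im[150:270,250:400],(750,600)))
im=manip.snapshot('top')[:,:,::-1];cv2.imwrite('pics/t4f.png',im);cv2.imwrite('pics/t4.png',cv2.resize(im[180:300,190:340],(750,600)))
```

```text
[0.5062957  0.06449398 0.12733024] [-0.69594272 -0.38220961 -2.11205273]
```

View pics/s4.png

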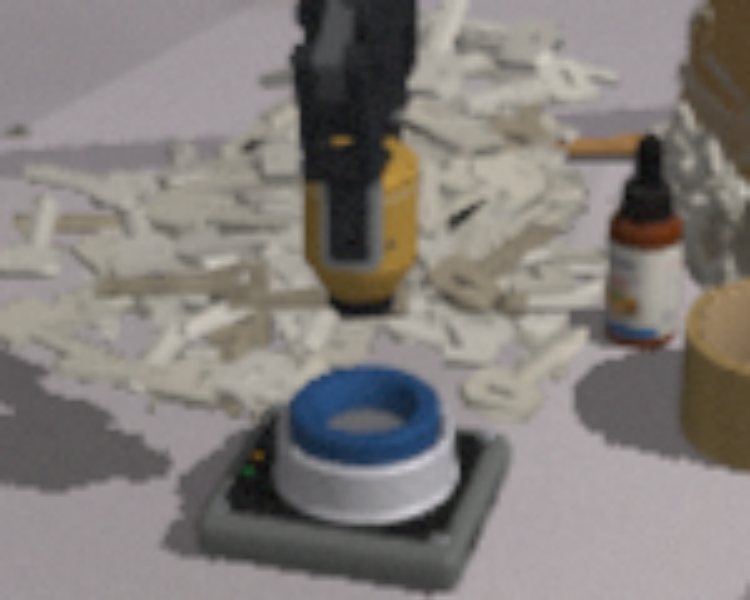

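View pics/t4.png

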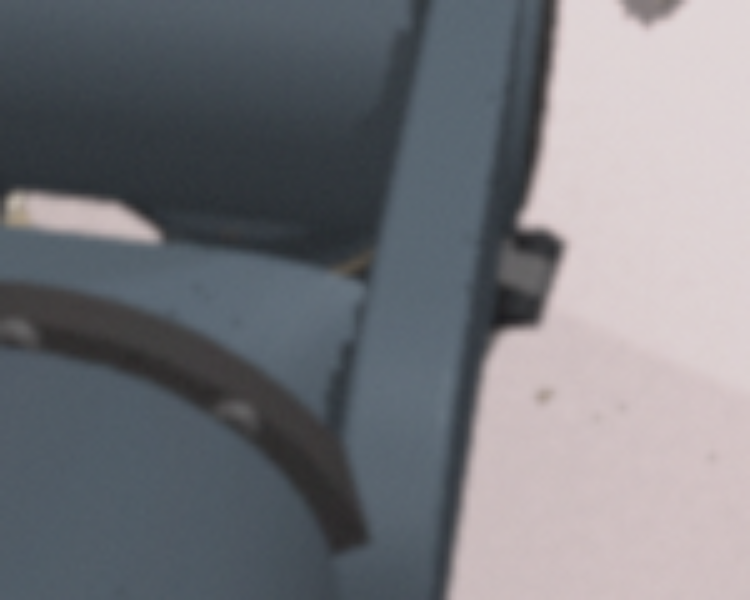

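Run:
```python
from h import *
for z in(.054,.098,.1,.13,.135):print(z,proj('side',(.5063,.0645,z)),proj('side',(.5063,.0645-.013,z)))
im=cv2.imread('pics/s4f.png');h=cv2.cvtColor(im,cv2.COLOR_BGR2HSV)
m=cv2.inRange(h,(10,120,60),(35,255,255));b=cv2.inRange(h,(95,100,40),(125,255,255))
for v in range(186,206,3):
    u=np.where(m[v,300:345])[0]+300;print(v,u.min(),u.max(),(u.min()+u.max())/2)
for v in range(224,243,2):
    u=np.where(b[v,295:350])[0]+295
    if len(u):print('blue',v,u.min(),u.max(),(u.min()+u.max())/2)
```

```text
0.054 [322.43108397 230.44915572] [323.28302436 233.92476053]
0.098 [322.12730375 210.91996826] [322.99851482 214.24940022]
0.1 [322.11310903 210.00756117] [322.98521465 213.32984331]
0.13 [321.89597313 196.05198745] [322.78169691 199.26135025]
0.135 [321.85899856 193.67586491] [322.74702901 196.86533639]
186 327 332 329.5
189 311 332 321.5
192 311 332 321.5
195 311 332 321.5
198 311 332 321.5
201 311 332 321.5
204 314 330 322.0
blue 224 316 329 322.5
blue 226 312 333 322.5
blue 228 310 336 323.0
blue 230 308 337 322.5
blue 232 308 337 322.5
blue 234 308 337 322.5
blue 236 309 337 323.0
blue 238 309 336 322.5
blue 240 312 333 322.5
blue 242 319 326 322.5
```

{"name": "send_rows", "arguments": {"steps": [[[0.8,0.001,0,-0.01,0],[0.8,0.001,0,-0.025,0],[0.8,0.001,0,-0.04,0],[0.8,0.001,0,-0.05,0],[0.8,0.001,0,-0.056,0],[0.8,0.001,0,-0.06,0],[0.8,0.001,0,-0.06,0],[0.8,0.001,0,-0.06,0]]]}}

```text
t: 7.85
tcp_pos: [0.5077, 0.0653, 0.0677]
tool_rot: [-0.423, 0.566, 0.423, 0.567]
force: [0.4, -0.3, -2.5]
finger_gap: 0.503
```

Run:
```python
from h import *
s=manip.sense();print(s['tcp_pos'],s['force'])
im=manip.snapshot('side')[:,:,::-1];cv2.imwrite('pics/s5.png',cv2.resize(im[180:270,270:380],(733,600),interpolation=2))
```

```text
[0.50766718 0.06527623 0.06765689] [ 0.42689215 -0.33221971 -2.53515709]
```

View pics/s5.png

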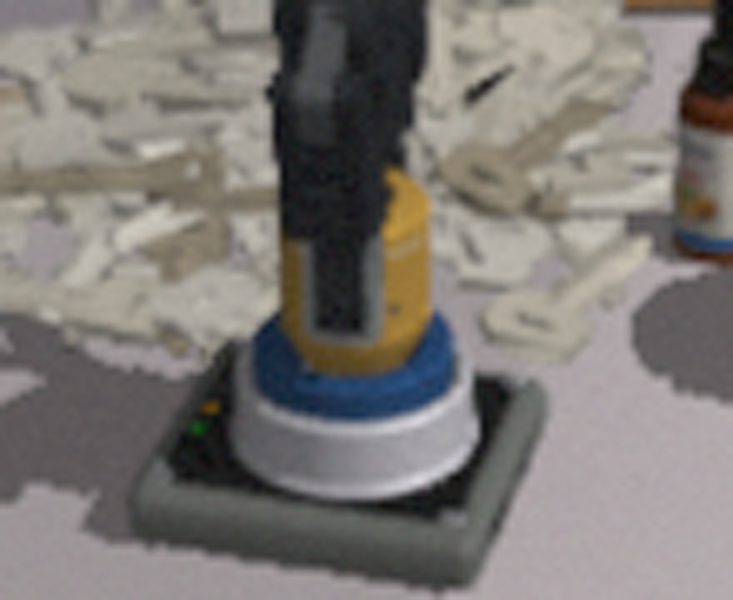

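{"name": "send_rows", "arguments": {"steps": [[[0.8,0,0,-0.002,0],[0.8,0,0,-0.004,0],[0.8,0,0,-0.006,0],[0.8,0,0,-0.007,0],[0.8,0,0,-0.007,0],[0.8,0,0,-0.007,0]]]}}

```text
t: 8.65
tcp_pos: [0.5073, 0.0656, 0.0604]
tool_rot: [-0.423, 0.566, 0.423, 0.567]
force: [-1.2, 4.3, 2.6]
finger_gap: 0.503
```

{"name": "send_rows", "arguments": {"steps": [[[0.8,0,0,-0.001,0],[0.8,0,0,-0.002,0],[0.8,0,0,-0.003,0],[0.8,0,0,-0.003,0],[0.8,0,0,-0.003,0]]]}}

```text
t: 9.28
tcp_pos: [0.5073, 0.0655, 0.0573]
tool_rot: [-0.423, 0.567, 0.423, 0.567]
force: [-0.0, 5.7, 3.1]
finger_gap: 0.505
```

{"name": "send_rows", "arguments": {"steps": [[[0.8,0,0.0005,0,0],[0.8,0,0.001,0,0],[0.8,0,0.0015,0,0],[0.8,0,0.0015,0,0],[0.8,0,0.0015,0,0]]]}}

```text
t: 9.9
tcp_pos: [0.5072, 0.0666, 0.0572]
tool_rot: [-0.423, 0.567, 0.423, 0.566]
force: [-0.1, 1.3, 2.3]
finger_gap: 0.503
```

{"name": "send_rows", "arguments": {"steps": [[[0.8,0,0.0005,-0.001,0],[0.8,0,0.0005,-0.002,0],[0.8,0,0.0005,-0.003,0],[0.8,0,0.0005,-0.004,0],[0.8,0,0.0005,-0.004,0],[0.8,0,0.0005,-0.004,0]]]}}

```text
t: 10.65
tcp_pos: [0.5072, 0.0669, 0.0535]
tool_rot: [-0.423, 0.567, 0.423, 0.566]
force: [-1.8, -0.8, 6.5]
finger_gap: 0.502
```

Run:
```python
from h import *
s=manip.sense();print(s['tcp_pos'],s['force'])
im=manip.snapshot('side')[:,:,::-1];cv2.imwrite('pics/s6f.png',im);cv2.imwrite('pics/s6.png',cv2.resize(im[180:270,270:380],(733,600),interpolation=2))
```

```text
[0.50723263 0.0669353  0.05345387] [-1.77148107 -0.81207131  6.54365435]
```

View pics/s6.png

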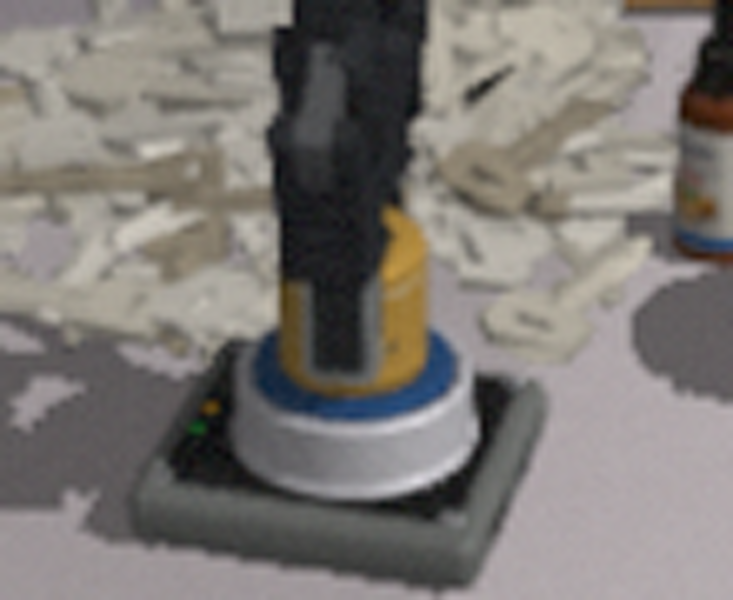

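{"name": "send_rows", "arguments": {"steps": [[[0.8,0,0,-0.0005,0],[0.8,0,0,-0.001,0],[0.8,0,0,-0.0015,0],[0.8,0,0,-0.002,0],[0.8,0,0,-0.0025,0],[0.8,0,0,-0.0025,0],[0.8,0,0,-0.0025,0]]]}}

```text
t: 11.58
tcp_pos: [0.5073, 0.0669, 0.0512]
tool_rot: [-0.423, 0.567, 0.423, 0.566]
force: [-3.0, -1.9, 8.3]
finger_gap: 0.504
```

```bash
cat > lv.py <<'E'
from h import *
import sys
s=manip.sense();print(s['t'],s['tcp_pos'],s['force'],s['finger_gap'])
im=manip.snapshot('side')[:,:,::-1];cv2.imwrite(f'pics/{sys.argv[1]}f.png',im);cv2.imwrite(f'pics/{sys.argv[1]}.png',cv2.resize(im[215:260,295:350],(733,600),interpolation=2))
c=(.5065,.0665)
for f in('side0',sys.argv[1]+'f'):
    h=cv2.cvtColor(cv2.imread(f'pics/{f}.png'),cv2.COLOR_BGR2HSV);b=cv2.inRange(h,(95,100,40),(125,255,255))
    cols=[]
    for u in range(309,337,3):
        v=np.where(b[215:260,u])[0]+215;cols.append((u,v.min() if len(v) else 0,v.max() if len(v) else 0))
    print(f,cols)
E
python3 lv.py s7
```

```text
11.575 [0.50726673 0.06689229 0.05121383] [-3.04104152 -1.93287195  8.34848118] 0.5044167061321605
side0 [(309, np.int64(229), np.int64(238)), (312, np.int64(226), np.int64(240)), (315, np.int64(225), np.int64(241)), (318, np.int64(224), np.int64(241)), (321, np.int64(224), np.int64(242)), (324, np.int64(224), np.int64(242)), (327, np.int64(224), np.int64(241)), (330, np.int64(225), np.int64(241)), (333, np.int64(226), np.int64(240)), (336, np.int64(228), np.int64(238))]
s7f [(309, np.int64(233), np.int64(238)), (312, np.int64(238), np.int64(240)), (315, np.int64(240), np.int64(241)), (318, np.int64(241), np.int64(242)), (321, np.int64(241), np.int64(242)), (324, np.int64(241), np.int64(242)), (327, np.int64(241), np.int64(242)), (330, np.int64(239), np.int64(241)), (333, np.int64(237), np.int64(240)), (336, np.int64(232), np.int64(238))]
```

View pics/s7.png

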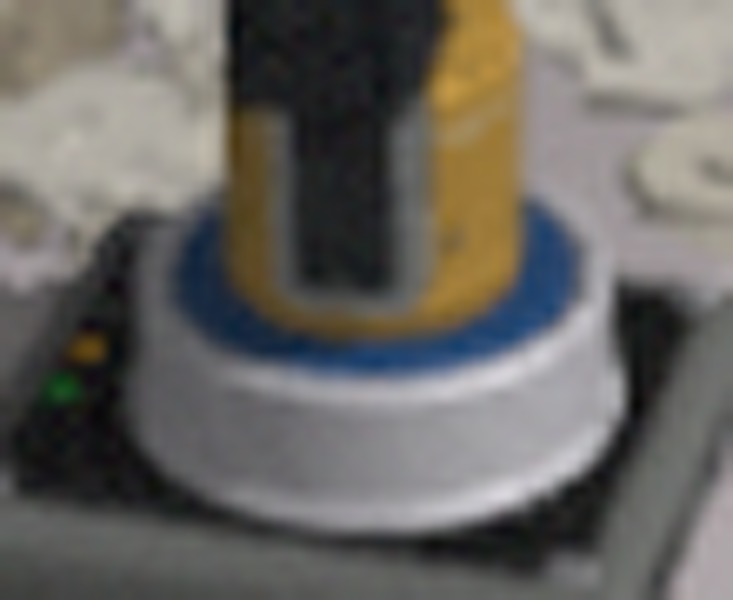

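The blue ring is now nearly level inside the collar rim (zoom x 172–582, front edge y≈365), and the net push is about 11 N. I relieve the small side force and press a touch more.

{"name": "send_rows", "arguments": {"steps": [[[0.8,-0.0005,-0.0003,0,0],[0.8,-0.001,-0.0006,0,0],[0.8,-0.001,-0.0006,-0.0004,0],[0.8,-0.001,-0.0006,-0.0008,0],[0.8,-0.001,-0.0006,-0.0008,0],[0.8,-0.001,-0.0006,-0.0008,0]]]}}

```text
t: 12.38
tcp_pos: [0.5072, 0.0669, 0.0507]
tool_rot: [-0.423, 0.566, 0.423, 0.567]
force: [-0.4, 1.9, 8.3]
finger_gap: 0.507
```

```bash
python3 lv.py s8
```

```text
12.375 [0.50722316 0.06685222 0.05067242] [-0.41059706  1.86556253  8.30863005] 0.507208835046418
side0 [(309, np.int64(229), np.int64(238)), (312, np.int64(226), np.int64(240)), (315, np.int64(225), np.int64(241)), (318, np.int64(224), np.int64(241)), (321, np.int64(224), np.int64(242)), (324, np.int64(224), np.int64(242)), (327, np.int64(224), np.int64(241)), (330, np.int64(225), np.int64(241)), (333, np.int64(226), np.int64(240)), (336, np.int64(228), np.int64(238))]
s8f [(309, np.int64(233), np.int64(238)), (312, np.int64(238), np.int64(240)), (315, np.int64(240), np.int64(241)), (318, np.int64(241), np.int64(242)), (321, np.int64(241), np.int64(242)), (324, np.int64(241), np.int64(242)), (327, np.int64(241), np.int64(242)), (330, np.int64(240), np.int64(241)), (333, np.int64(237), np.int64(240)), (336, np.int64(232), np.int64(238))]
```

View pics/s8.png

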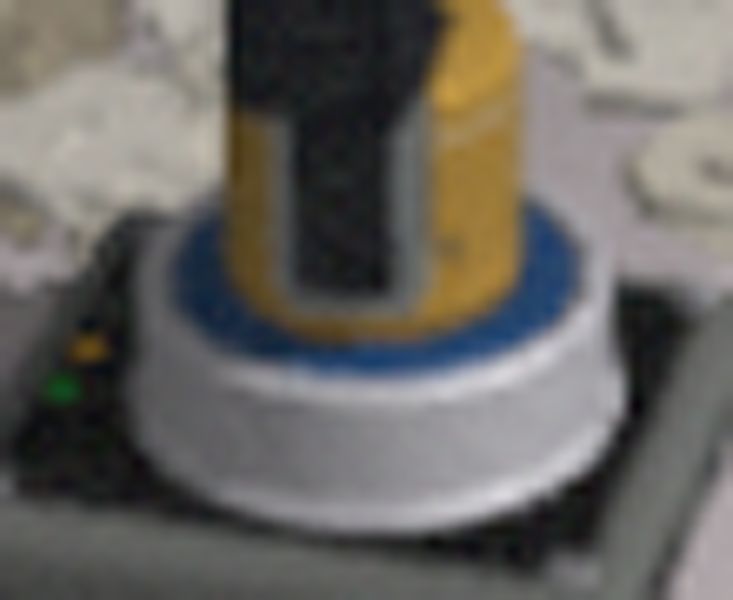

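{"name": "send_rows", "arguments": {"steps": [[[0.8,0,0.0003,-0.0003,0],[0.8,0,0.0003,-0.0006,0],[0.8,0,0.0003,-0.0006,0],[0.8,0,0.0003,-0.0006,0],[0.8,0,0.0003,-0.0006,0],[0.8,0,0.0003,-0.0006,0]]]}}

```text
t: 13.18
tcp_pos: [0.5072, 0.0669, 0.0501]
tool_rot: [-0.424, 0.566, 0.423, 0.567]
force: [-1.6, -0.0, 9.7]
finger_gap: 0.507
```

```bash
python3 lv.py s9
python3 - <<'E'
from h import *
im=cv2.imread('pics/s9f.png');cv2.imwrite('pics/s9w.png',im[140:380,200:520])
E
```

```text
13.175 [0.50721124 0.06688268 0.0501229 ] [-1.63251575 -0.01916573  9.74996329] 0.5073842970374558
side0 [(309, np.int64(229), np.int64(238)), (312, np.int64(226), np.int64(240)), (315, np.int64(225), np.int64(241)), (318, np.int64(224), np.int64(241)), (321, np.int64(224), np.int64(242)), (324, np.int64(224), np.int64(242)), (327, np.int64(224), np.int64(241)), (330, np.int64(225), np.int64(241)), (333, np.int64(226), np.int64(240)), (336, np.int64(228), np.int64(238))]
s9f [(309, np.int64(233), np.int64(238)), (312, np.int64(238), np.int64(240)), (315, np.int64(240), np.int64(241)), (318, np.int64(241), np.int64(242)), (321, np.int64(241), np.int64(242)), (324, np.int64(241), np.int64(242)), (327, np.int64(241), np.int64(242)), (330, np.int64(240), np.int64(241)), (333, np.int64(238), np.int64(240)), (336, np.int64(232), np.int64(238))]
```

View pics/s9.png

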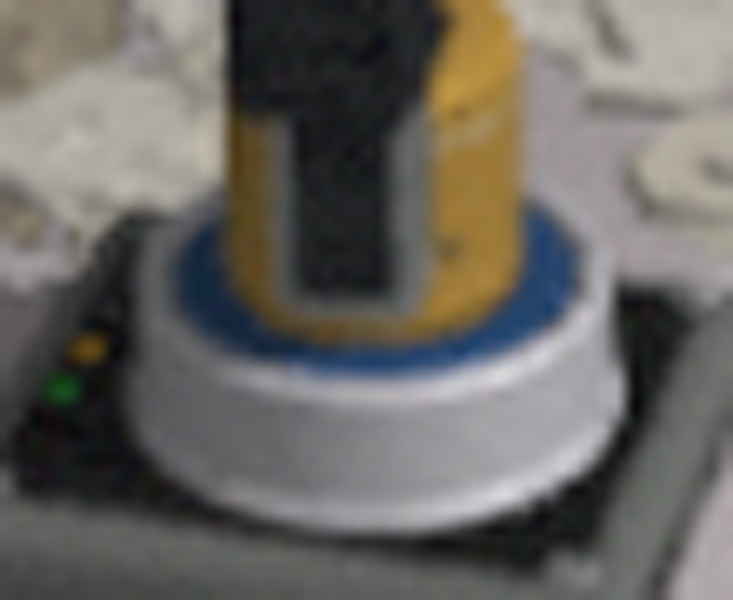

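View pics/s9w.png

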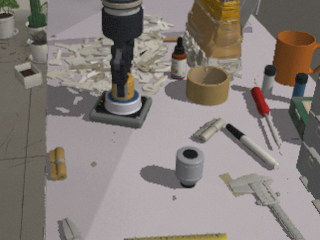

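The ring is level with the rim, the knob is upright and centred, and the steel knob and other items are untouched. I hand in while still pressing.

Run:
```python
from station import manip
print(manip.sense()['force'],manip.sense()['qd'].round(4));manip.sign_off()
```

```text
[-2.03318924  0.46093041  8.14738076] [-0.     -0.0015 -0.0002 -0.     -0.0007 -0.0004]
the job is handed in; nothing more can be done
```

I gripped the brass knob by its drum with a commanded 38 N and lifted it about 100 mm. I then carried it upright to the dock and seated it in the blue ring. During the press I shifted it about 2 mm sideways in y to relieve side force, then pressed to the rim and handed in at about 13.2 s while still holding it down.

**Last checks:**
- **Ring depth:** the ring looks level with the collar's rim. The arm's height puts the knob's underside at about 23 mm, which means roughly 10 mm of ring travel.
- **Push:** the net push was about 11–12 N, which matches the ring spring plus the contact spring. The lateral force was about 2 N or less.
- **Knob and bystanders:** the knob looked upright and centred, and the arm was still. In the last side view the steel knob, brass cylinder and oil bottle looked to be where they were.

**Less certain:**
- **Contact head:** it can't be seen under the knob, so I inferred that the contacts are made from depth and force only.
- **Dock position:** the two cameras disagreed by up to about 4–6 mm on the dock's y. The side force at the ring agreed with the top camera.
- **Force reading:** the vertical force reading varies by about 1.5 N.

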